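# Gauge the sprung gap with the taper gauge

### The arm

A 6-joint arm with a two-finger parallel gripper is mounted at the origin on a cart in front of the work surface, level with it; the furniture and walls round the work are solid. World frame = base frame: x ahead of the robot, y to its left, z up, the work surface at z = 0. Lengths are in m, angles in rad, forces in N, time in s.
With the tool pointing down it reaches from about 0.275 to 0.725 m from the base axis. Payload 15.9 kg.
Tool frame: the origin (TCP) lies at the very end of the fingers, on their centre line; the grasp point (between the pads) lies 19 mm behind it; z points along the fingers, y is the direction in which the jaws open and shut (so a half turn about z gives the same grasp; the last joint's range is limited). The gripper opens to 85 mm and grips with 20 to 120 N. Pads are 22 mm wide; open, the fingers measure 114 mm over their backs; the gripper's body (76 mm by 85 mm) begins 54 mm behind the grasp point. The pads swing forward as they close: fully open they stand 13 mm farther back than shut.
Start: joints at [1.129, 0.213, -0.034, 1.323, 0, 1.571], TCP at [0.214, 0.452, 0.231] pointing down, gripper open.
Joint ranges: [-2.98, 2.98], [-0.74, 1.72], [-1.14, 1.35], [-2.1, 2.04], [-1.57, 1.44], [-3.14, 3.14]. Speed limits (rad/s): [1.89, 1.89, 2.39, 2.57, 3.14, 3.14].

### API

Orientations are given as a unit quaternion [w, x, y, z].
In Python, from plant import bot gives the robot as it stands.
- The arm moves only by the tool carry_out, never from a script. Its argument "plan" is one flat list of numbers, 7 for each row, row after row: the shift along the tool's x, y, z in m, then the turn, a rotation vector about the tool's x, y, z in degrees, then the finger opening in m, from 0 to 0.0854. In form: [tx, ty, tz, ax, ay, az, jaw, tx, ty, tz, ax, ay, az, jaw, ...]. A call has 1 to 8 rows; each row shifts and turns the pose as measured when the row begins, along the tool's axes as they then stand; what a row does not reach is not made up. A row lasts 1/10 s, in which the tool goes at most 50 mm and 8.59 degrees, less where a joint would pass 70% of its speed; a pose out of reach is approached as far as the arm can. A call with a gripper value outside its range is refused whole. The fingers move at their own pace and stop on an object; "force" is the grip in N (left out, the last holds). Time passes only in rows, so rows that do not move let the fingers close. It gives the time, the measured TCP pose, the force and the opening at its end, in the units of the state.
- bot.state(): the state, without advancing time (a new reading comes with each control period).
- bot.capture(name): name is "scene" or "top" or "wrist"; returns a dict with "img" (420x560x3 uint8, red, green, blue), "z_map" (420x560 float32, m along the optical axis (not along the pixel's ray), 0 where there is no reading), "mtx" (3x3 intrinsics, pixels), "k1" (the pictures are not rectified: a ray, as slopes to the right and down, at radius r is drawn at 1 + k1 r^2 times it, then the intrinsics apply), "R" (3x3) and "t" (3): a world point X has camera coordinates R X + t. Camera axes: x right, y down, z forward; pixel columns grow to the right and rows downward; lengths in m; the calibration is good to about 2 mm. A picture is of the moment at which its call begins.
- bot.hand_in(): hands the job in, once; it reports no verdict.
Trained networks look in the newest picture that a camera, given by its name, has taken for a name from the list of things; names that differ only in an ending like _2 or _b are one class to them, and where a whole thing is asked for, a point or a joint stands for the part that bears it (a point fixed in the world has none). Each returns a list of dicts, best first, with "p" (0 to 1); they miss things now and then, are a little off and sometimes report something else, mostly with a low value. They report only what shows in the picture. A call takes as long as a camera call. They do not tell look-alikes from the thing itself.
- bot.boxes_of(camera, target): "position" ([x, y, z] in m, in world coordinates, good to about 4 mm: the middle of the surface that is visible of it).
- bot.spot_point(camera, target): "position" ([x, y, z] in m, in world coordinates, good to about 4 mm: a listed point, or the origin of a listed thing).
The state is a dict: "t": time; "q": joint angles; "joint_vel": joint speeds; "effort": joint torques, N m; "eef_pos": TCP position; "tcp_rot": TCP orientation; "contact_force": force on the tool from outside, world axes, zero at the start; "ft_torque": the same for the moment, N m; "opening": finger opening in m.
Only numpy, scipy, OpenCV 4.12 (cv2) and the standard library are available. Lean on these libraries where they do the work, as an engineer would, in place of code of your own. Each camera call takes 0.05 s, during which the arm holds its last target. There are 200 camera calls.

### The job

Pull the green-handled taper gauge straight up out of the wooden tool holder and slide its wedge blade, upright, down between the two steel plates of the gap stand until both plates drag snugly on it. Stop there gently, before the sprung plate is pushed open more than about 3 mm, and finish still holding the gauge in the gap at that depth: do not let go of it. Leave the scraper in its slot and the other things on the desk where they are.

Things in the scene. Friction and masses are not known exactly. Their poses are not given: they have to be found in the camera images.
- gauge: Taper gauge, loose, about 60 g, upright in either holder slot. Green handle 18 (x) x 14 (y) x 50 mm on a brass bolster 26 x 20 x 4 mm that rests on the holder's top; steel wedge blade below. Origin: centre of the bolster's underside; z up: bolster 0 to 4 mm, handle 4 to 54, blade 0 to -65. x: blade width, 16 mm. y: its thickness. Best gripped across y.
- gauge_tip (a point): Middle of the lower end of the gauge's blade, 65 mm below the gauge's origin; same axes. The blade's thickness grows evenly from 3 mm here to 12 mm at the bolster, alike on both faces.
- scraper: Plain scraper of the same build but with a dark wooden handle and a flat dark blade 3 mm thick, loose, standing in the holder's other slot, 52 mm from the gauge. Origin under its bolster. Must stay in its slot.
- holder: Wooden tool holder, fixed to the desk, 100 mm (x) by 46 mm (y) by 78 mm tall, origin at the centre of its underside. Two upright slots 20 x 15 mm, 72 mm deep, centred 26 mm either side of the middle along x. The tools in it share its axes.
- gap_stand: Gap stand, base fixed to the desk, 76 (x) x 136 (y) mm, origin at the centre of its underside. A dark head floats on its rails along y, up to 10 mm either way at a light push (0.3 N), so the gap centres itself on a blade. The head carries two upright steel plates, 40 mm wide along x, facing each other across y; the gap between them starts at 5 to 8 mm, differently each time.
- gap_mouth (a point): Centre of the upper end of the parallel gap, 88 mm above the desk, moving with the head; true to 1.5 mm along y. Axes as the gap stand: x along the plates, y across the gap. Above it both plates flare outward at 45 degrees by 7 mm each, as a funnel, up to 95 mm above the desk. Below it 59 mm are free down to the head's block.
- sprung_plate: Sprung steel plate on the +y side of the gap, 8 mm thick; a red rod at its back moves out through an aluminium post as it opens. 8 N make it begin to open, then 1 N more per mm. Origin: that of the gap stand, shifted with head and plate.
- sprung_slide (a joint): Opening of the sprung plate in m: 0 at its stop, up to 0.008. The blade, once it touches both plates, opens it by 1 mm for each 7 mm of further depth; pushing the blade down then takes about 7 to 15 N, depending on friction and opening, against less than 2 N before.
- set_plate: Firm steel plate on the -y side of the gap, 8 mm thick, set by a brass screw (hence the varying gap); it stands fast on the head. Origin: that of the gap stand, shifted with head and plate.
- salt_jar: Small clear jar with a blue lid, 46 x 45 x 64 mm, bystander. Origin under its centre.
- pot_orange: Red pot with an orange band, full of fine punches, 52 x 52 x 70 mm, bystander. Origin under its centre.
- wood_offcut: Wooden block, 50 x 58 x 26 mm, bystander. Origin under its centre.
- flush_cutters: Cutters with yellow and blue grips lying flat, 54 x 135 x 12 mm, bystander. Origin under its centre.
- pitch_block_1: Round wooden cup of dark pitch, 52 x 52 x 36 mm, bystander. Origin under its centre.
Mind the look-alikes: they are no part of the job. There is more than one size of the holder; the job needs the larger.

How it is judged:
On the way:
1. the gauge is drawn right out of the holder, held in the gripper (contact force between the fingers and gauge above 2 N and z of gauge_tip in the frame of holder above 0.082 m), for 0.1 s.
At the end, for the whole second after the job is handed in: Gauge still gripped (2 N) and still, tip 8 mm or more down the gap, within 13 mm of its middle along x, upright within 0.15 rad, square within 0.17 rad; each plate presses on it with over 1 N; sprung plate open under 4 mm; scraper moved under 30 mm, bystanders under 40 mm (contact force between the fingers and gauge above 2 N and contact force between gauge and sprung_plate above 1 N and contact force between gauge and set_plate above 1 N and value of joint sprung_slide below 0.004 m and z of gauge_tip in the frame of gap_mouth below -0.008 m and x of gauge_tip in the frame of gap_mouth between -0.013 and 0.013 m and angle between gauge's own z axis and vertical below 0.15 rad and angle between the y axis of gauge and the y axis of gap_stand, either way round below 0.17 rad and linear speed of gauge below 0.01 m/s and distance of scraper from where it was at the start of the episode below 0.03 m and distance of each of salt_jar, pot_orange, wood_offcut, flush_cutters, pitch_block_1 from where it was at the start of the episode below 0.04 m); the arm keeps its last pose, push and grip.
It fails at once if the sprung plate is forced open by more than 6 mm (value of joint sprung_slide above 0.006 m).
It fails at once if the scraper is pulled out of its slot (distance of scraper from where it was at the start of the episode above 0.04 m).
It fails at once if a bystander is knocked away by more than 60 mm (distance of any of salt_jar, pot_orange, wood_offcut, flush_cutters, pitch_block_1 from where it was at the start of the episode above 0.06 m).
It also fails if it takes over 58 s, if anything falls off the work surface, if the arm or the gripper's body presses on something with over 40 N, if the wrist force passes 120 N, or if a joint passes its speed limit or range.

## Working session

There is one attempt and no reset: what is moved stays moved. The work goes in short steps, Python scripts to look and compute and a tool call to move; the robot and the scene stay as the last step left them, time stands still between calls to the robot, and variables do not carry over. Pictures are saved under pics/ and viewed, about 8 in all and at most 12, crops included, and the job is handed in when it is done.

Besides the shell and the picture viewer there is one more tool, called as name(argument=value, ...), one argument or row to a line, values as JSON. carry_out: Moves the arm, as the interface text tells. Its arguments: {"type":"object","properties":{"plan":{"type":"array"},"force":{"type":"number"}},"required":["plan"]}

```bash
mkdir -p pics; python3 - <<'E'
from plant import bot
import cv2,numpy as np
s=bot.state();print({k:np.round(v,3) for k,v in s.items()})
ims=[]
for c in("scene","top"):
    d=bot.capture(c);ims.append(d["img"])
    cv2.imwrite(f"pics/{c}0.png",d["img"][:,:,::-1])
    for n in("gauge","gauge_tip","scraper","holder","gap_stand","gap_mouth","sprung_plate","set_plate"):
        print(c,n,[(np.round(r["position"],3).tolist(),round(r["p"],2)) for r in bot.spot_point(c,n)[:3]])
E
```

```text
{'t': np.float64(0.0), 'q': array([ 1.129,  0.213, -0.035,  1.323,  0.   ,  1.571]), 'joint_vel': array([-0.001, -0.001,  0.001,  0.002, -0.001, -0.001]), 'effort': array([ 0.0000e+00, -6.8617e+01,  4.8712e+01,  1.7000e-02, -0.0000e+00,
        0.0000e+00]), 'eef_pos': array([0.214, 0.452, 0.231]), 'tcp_rot': array([-0.   ,  0.219,  0.976, -0.001]), 'contact_force': array([0.253, 0.895, 0.496]), 'ft_torque': array([-0.033, -0.003,  0.08 ]), 'opening': np.float64(0.085)}
scene gauge [([0.54, -0.035, 0.08], 0.67), ([0.62, -0.225, -0.0], 0.62)]
scene gauge_tip []
scene scraper [([0.552, -0.08, 0.074], 0.69), ([0.738, -0.132, 0.001], 0.62)]
scene holder [([0.561, 0.065, 0.001], 0.7), ([0.55, -0.057, -0.003], 0.69)]
scene gap_stand [([0.615, -0.23, 0.002], 0.79), ([0.62, -0.226, 0.001], 0.44)]
scene gap_mouth [([0.618, -0.224, 0.084], 0.87)]
scene sprung_plate [([0.618, -0.224, 0.002], 0.77), ([0.741, -0.135, 0.001], 0.67)]
scene set_plate [([0.615, -0.225, 0.0], 0.76)]
top gauge [([0.538, -0.034, 0.072], 0.51)]
top gauge_tip []
top scraper [([0.556, -0.078, 0.078], 0.66)]
top holder [([0.547, -0.057, 0.001], 0.76)]
top gap_stand [([0.616, -0.224, 0.002], 0.79)]
top gap_mouth [([0.618, -0.228, 0.089], 0.56), ([0.756, 0.086, 0.0], 0.17)]
top sprung_plate [([0.618, -0.226, -0.002], 0.52)]
top set_plate [([0.615, -0.23, -0.002], 0.43)]
```

View pics/scene0.png

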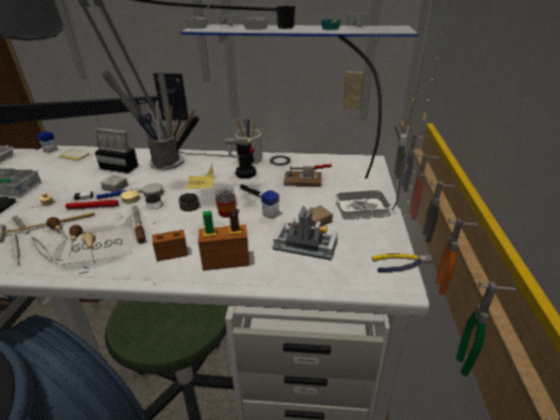

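View pics/top0.png

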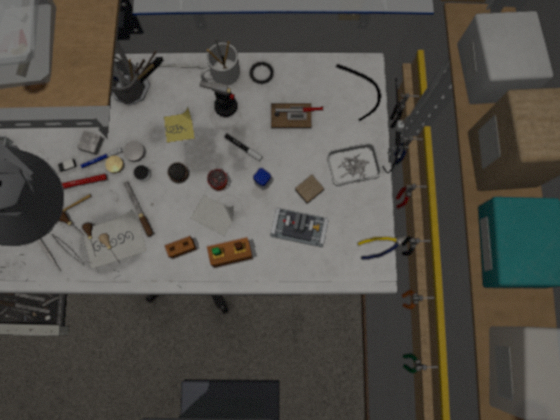

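```bash
cat > h.py <<'E'
from plant import bot
import numpy as np,cv2
from scipy.spatial.transform import Rotation as R
def rot(): 
    return R.from_quat(np.array(bot.state()["tcp_rot"])[[1,2,3,0]])
def down(a):  # tool z down, jaw(y) axis along heading a (rad) ; choose sign nearest now
    best=None
    for s in(0,np.pi):
        y=np.array([np.cos(a+s),np.sin(a+s),0]);z=np.array([0,0,-1.])
        r=R.from_matrix(np.c_[np.cross(y,z),y,z])
        m=(rot().inv()*r).magnitude()
        if best is None or m<best[0]: best=(m,r)
    return best[1]
def rows(p,a,n,jaw):
    p0=np.array(bot.state()["eef_pos"]);r0=rot();r=down(a);rv=(r0.inv()*r).as_rotvec()
    print("total",np.round(r0.inv().apply(p-p0),4),np.round(np.degrees(rv),2))
    o=[];st=(np.array(p)-p0)/n
    for i in range(n):
        ri=r0*R.from_rotvec(rv*i/n)
        o+=[*np.round(ri.inv().apply(st),4),*np.round(np.degrees(rv)/n,2),jaw]
    print(o)
def world(d,keep):  # world points of valid pixels
    m=d["z_map"];v,u=np.nonzero((m>0)&keep)
    K=d["mtx"];pd=np.c_[(u-K[0,2])/K[0,0],(v-K[1,2])/K[1,1]]
    q=pd.copy()
    for _ in range(8): q=pd/(1+d["k1"]*(q**2).sum(1,keepdims=True))
    z=m[v,u];c=np.c_[q*z[:,None],z]
    return (c-d["t"])@d["R"],u,v
E
python3 - <<'E'
from h import *
d=bot.capture("top")
P,u,v=world(d,np.ones((420,560),bool))
for n,c,(lo,hi),r in(("holder",(.548,-.057),(.07,.09),.08),("plates",(.617,-.226),(.05,.12),.09),("stand",(.617,-.226),(.01,.12),.1)):
    k=(np.hypot(*(P[:,:2]-c).T)<r)&(P[:,2]>lo)&(P[:,2]<hi)
    print(n,k.sum(),cv2.minAreaRect(P[k,:2].astype(np.float32)*1000),P[k].mean(0))
rows(np.array([.53,-.06,.30]),np.arctan2(.27,.96),14,.0854)
E
```

```text
holder 676 ((548.7777709960938, -57.71334457397461), (47.25, 99.57141876220703), 13.2185640335083) [ 0.54630527 -0.05821044  0.07848795]
plates 293 ((615.0692138671875, -230.73562622070312), (89.15402221679688, 40.57279586791992), 76.79784393310547) [ 0.61384453 -0.22936208  0.0742463 ]
stand 1538 ((645.943359375, -235.30160522460938), (134.14239501953125, 138.785400390625), 77.70928955078125) [ 0.62467462 -0.23107357  0.03430181]
total [-0.5048 -0.3276 -0.0687] [-0.   -0.   48.98]
[np.float64(-0.0361), np.float64(-0.0234), np.float64(-0.0049), np.float64(-0.0), np.float64(-0.0), np.float64(3.5), 0.0854, np.float64(-0.0374), np.float64(-0.0212), np.float64(-0.0049), np.float64(-0.0), np.float64(-0.0), np.float64(3.5), 0.0854, np.float64(-0.0386), np.float64(-0.0188), np.float64(-0.0049), np.float64(-0.0), np.float64(-0.0), np.float64(3.5), 0.0854, np.float64(-0.0397), np.float64(-0.0164), np.float64(-0.0049), np.float64(-0.0), np.float64(-0.0), np.float64(3.5), 0.0854, np.float64(-0.0406), np.float64(-0.014), np.float64(-0.0049), np.float64(-0.0), np.float64(-0.0), np.float64(3.5), 0
[... 414 characters left out ...]
037), np.float64(-0.0049), np.float64(-0.0), np.float64(-0.0), np.float64(3.5), 0.0854, np.float64(-0.043), np.float64(-0.0011), np.float64(-0.0049), np.float64(-0.0), np.float64(-0.0), np.float64(3.5), 0.0854, np.float64(-0.043), np.float64(0.0015), np.float64(-0.0049), np.float64(-0.0), np.float64(-0.0), np.float64(3.5), 0.0854, np.float64(-0.0428), np.float64(0.0041), np.float64(-0.0049), np.float64(-0.0), np.float64(-0.0), np.float64(3.5), 0.0854, np.float64(-0.0425), np.float64(0.0067), np.float64(-0.0049), np.float64(-0.0), np.float64(-0.0), np.float64(3.5), 0.0854, np.float64(-0.042), np.float64(0.0093), np.float64(-0.0049), np.float64(-0.0), np.float64(-0.0), np.float64(3.5), 0.0854]
```

carry_out(
  plan=[-0.036, -0.023, -0.005, 0, 0, 3.5, 0.0854, -0.037, -0.021, -0.005, 0, 0, 3.5, 0.0854, -0.039, -0.019, -0.005, 0, 0, 3.5, 0.0854, -0.04, -0.016, -0.005, 0, 0, 3.5, 0.0854, -0.041, -0.014, -0.005, 0, 0, 3.5, 0.0854, -0.041, -0.011, -0.005, 0, 0, 3.5, 0.0854, -0.042, -0.009, -0.005, 0, 0, 3.5, 0.0854, -0.042, -0.006, -0.005, 0, 0, 3.5, 0.0854],
)

```text
t: 1.75
eef_pos: [0.3969, 0.153, 0.272]
tcp_rot: [0.0, 0.453, 0.892, 0.0]
contact_force: [-0.2, 0.7, 0.0]
opening: 0.0855
```

carry_out(
  plan=[-0.043, -0.004, -0.005, 0, 0, 3.5, 0.0854, -0.043, -0.001, -0.005, 0, 0, 3.5, 0.0854, -0.043, 0.001, -0.005, 0, 0, 3.5, 0.0854, -0.043, 0.004, -0.005, 0, 0, 3.5, 0.0854, -0.042, 0.007, -0.005, 0, 0, 3.5, 0.0854, -0.042, 0.009, -0.005, 0, 0, 3.5, 0.0854, 0, 0, 0, 0, 0, 0, 0.0854],
)

```text
t: 2.45
eef_pos: [0.5335, -0.084, 0.3038]
tcp_rot: [0.001, 0.617, 0.787, 0.001]
contact_force: [0.6, 0.3, -0.1]
opening: 0.0852
```

```bash
python3 - <<'E'
from h import *
s=bot.state();print(s["t"],np.round(s["eef_pos"],3),np.round(rot().as_matrix(),3).tolist())
d=bot.capture("wrist");cv2.imwrite("pics/w1.png",d["img"][:,:,::-1])
for n in("gauge","scraper","holder","gap_mouth","gap_stand"):
    print(n,[(np.round(r["position"],3).tolist(),round(r["p"],2)) for r in bot.spot_point("wrist",n)[:3]])
P,u,v=world(d,np.ones((420,560),bool))
hsv=cv2.cvtColor(d["img"],cv2.COLOR_RGB2HSV)[v,u]
near=np.hypot(*(P[:,:2]-(.543,-.033)).T)<.05
for n,k in(("green",near&(P[:,2]>.125)&(P[:,2]<.14)&(hsv[:,0]>35)&(hsv[:,0]<90)&(hsv[:,1]>80)),("holder",(np.hypot(*(P[:,:2]-(.549,-.058)).T)<.07)&(P[:,2]>.07)&(P[:,2]<.083))):
    if k.sum()>5: print(n,k.sum(),cv2.minAreaRect(P[k,:2].astype(np.float32)*1000),P[k].mean(0),P[k].max(0))
E
```

```text
2.45 [ 0.534 -0.084  0.304] [[-0.24, 0.971, 0.003], [0.971, 0.24, 0.0], [-0.001, 0.003, -1.0]]
gauge [([0.617, -0.226, -0.003], 0.69), ([0.547, -0.027, 0.076], 0.57)]
scraper [([0.55, -0.083, 0.074], 0.96), ([0.547, -0.051, -0.0], 0.32)]
holder [([0.563, 0.07, -0.007], 0.95), ([0.545, -0.054, 0.001], 0.91)]
gap_mouth [([0.614, -0.224, 0.085], 0.94)]
gap_stand [([0.618, -0.231, 0.0], 0.58)]
green 275 ((541.17138671875, -30.6751651763916), (13.93565845489502, 17.573434829711914), 15.590240478515625) [ 0.54133187 -0.03058648  0.13046497] [ 0.54930672 -0.0216432   0.13335923]
holder 3018 ((547.4545288085938, -56.33561325073242), (45.98851776123047, 99.99877166748047), 13.065160751342773) [ 0.54583695 -0.05204079  0.07748424] [ 0.58022349 -0.00274157  0.08278475]
```

```bash
python3 - <<'E'
from h import *
a=np.radians(13.1)
rows(np.array([.5414,-.0309,.20]),a,3,.06)
E
```

```text
total [0.0443 0.021  0.1046] [ 0.23 -0.01  1.2 ]
[np.float64(0.0148), np.float64(0.007), np.float64(0.0349), np.float64(0.08), np.float64(-0.0), np.float64(0.4), 0.06, np.float64(0.0148), np.float64(0.0069), np.float64(0.0349), np.float64(0.08), np.float64(-0.0), np.float64(0.4), 0.06, np.float64(0.0149), np.float64(0.0069), np.float64(0.0349), np.float64(0.08), np.float64(-0.0), np.float64(0.4), 0.06]
```

View pics/w1.png

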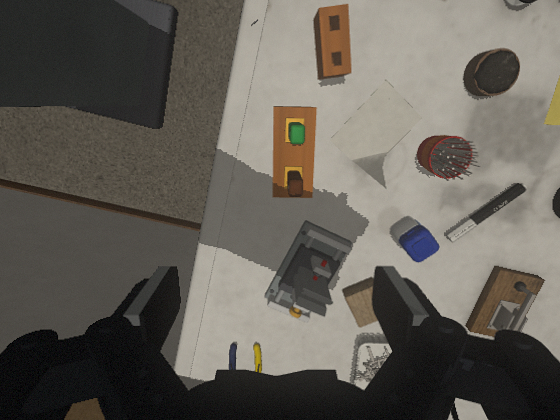

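carry_out(
  plan=[0.015, 0.007, 0.035, 0.1, 0, 0.4, 0.06, 0.015, 0.007, 0.035, 0.1, 0, 0.4, 0.06, 0.015, 0.007, 0.035, 0, 0, 0.4, 0.06, 0, 0, 0, 0, 0, 0, 0.06],
)

```text
t: 3.15
eef_pos: [0.5408, -0.0256, 0.1983]
tcp_rot: [0.002, 0.62, 0.785, 0.001]
contact_force: [-0.1, -0.2, 0.1]
opening: 0.0601
```

```bash
python3 - <<'E'
from h import *
s=bot.state();print(s["t"],np.round(s["eef_pos"],4))
d=bot.capture("wrist")
P,u,v=world(d,np.ones((420,560),bool))
hsv=cv2.cvtColor(d["img"],cv2.COLOR_RGB2HSV)[v,u]
near=np.hypot(*(P[:,:2]-(.543,-.033)).T)<.05
k=near&(P[:,2]>.125)&(P[:,2]<.14)&(hsv[:,0]>35)&(hsv[:,0]<90)&(hsv[:,1]>80)
print(k.sum(),k.any() and cv2.minAreaRect(P[k,:2].astype(np.float32)*1000))
rows(np.array([.5414,-.0309,.09]),np.radians(13.1),4,.06)
E
```

```text
3.15 [ 0.5408 -0.0256  0.1983]
498 ((541.510498046875, -30.37656021118164), (13.05933952331543, 17.572357177734375), 13.285348892211914)
total [-0.004  -0.0022  0.111 ] [0.42 0.15 0.26]
[np.float64(-0.001), np.float64(-0.0005), np.float64(0.0277), np.float64(0.11), np.float64(0.04), np.float64(0.07), 0.06, np.float64(-0.001), np.float64(-0.0005), np.float64(0.0277), np.float64(0.11), np.float64(0.04), np.float64(0.07), 0.06, np.float64(-0.001), np.float64(-0.0004), np.float64(0.0277), np.float64(0.11), np.float64(0.04), np.float64(0.07), 0.06, np.float64(-0.001), np.float64(-0.0004), np.float64(0.0277), np.float64(0.11), np.float64(0.04), np.float64(0.07), 0.06]
```

carry_out(
  plan=[-0.004, -0.002, 0.02, 0.2, 0.1, 0.2, 0.06, 0, 0, 0.03, 0.1, 0, 0, 0.06, 0, 0, 0.03, 0.1, 0, 0, 0.06, 0, 0, 0.02, 0, 0, 0, 0.05, 0, 0, 0, 0, 0, 0, 0.05],
)

```text
t: 3.7
eef_pos: [0.5459, -0.032, 0.1092]
tcp_rot: [0.006, 0.62, 0.785, 0.003]
contact_force: [-0.2, -0.6, 0.2]
opening: 0.0498
```

```bash
python3 - <<'E'
from h import *
s=bot.state();print(s["t"],np.round(s["eef_pos"],4),s["opening"])
rows(np.array([.5415,-.0306,.09]),np.radians(13.1),1,.04)
E
```

```text
3.7 [ 0.5459 -0.032   0.1092] 0.049813146246468744
total [ 0.0025 -0.0043  0.0191] [0.76 0.33 0.31]
[np.float64(0.0025), np.float64(-0.0043), np.float64(0.0191), np.float64(0.76), np.float64(0.33), np.float64(0.31), 0.04]
```

carry_out(
  plan=[0.002, -0.004, 0.01, 0.8, 0.3, 0.3, 0.05, 0, 0, 0.008, 0, 0, 0, 0.05, 0, 0, 0, 0, 0, 0, 0.04],
)

```text
t: 4.0
eef_pos: [0.5439, -0.0315, 0.0949]
tcp_rot: [0.002, 0.622, 0.783, 0.001]
contact_force: [0.5, -0.6, -0.1]
opening: 0.0399
```

```bash
python3 - <<'E'
from h import *
s=bot.state();print(s["t"],np.round(s["eef_pos"],4),s["opening"])
rows(np.array([.5415,-.0306,.09]),np.radians(13.1),1,.04)
E
```

```text
4.0 [ 0.5439 -0.0315  0.0949] 0.039879387066654524
total [ 0.0014 -0.0022  0.0049] [0.22 0.11 0.01]
[np.float64(0.0014), np.float64(-0.0022), np.float64(0.0049), np.float64(0.22), np.float64(0.11), np.float64(0.01), 0.04]
```

carry_out(
  plan=[0.001, -0.003, 0.004, 0.2, 0.1, 0, 0.04, 0, 0, 0, 0.1, 0, 0, 0, 0, 0, 0, 0, 0, 0, 0, 0, 0, 0, 0, 0, 0, 0, 0, 0, 0, 0, 0, 0, 0, 0, 0, 0, 0, 0, 0, 0],
  force=60,
)

```text
t: 4.6
eef_pos: [0.5417, -0.0313, 0.0926]
tcp_rot: [0.001, 0.622, 0.783, 0.0]
contact_force: [0.2, 0.6, -0.1]
opening: 0.0136
```

```bash
python3 - <<'E'
from h import *
s=bot.state();print(s["t"],np.round(s["eef_pos"],4),s["opening"],s["contact_force"])
rows(np.array(s["eef_pos"])+[0,0,.13],np.radians(13.1),5,.0)
d=bot.capture("wrist");cv2.imwrite("pics/w2.png",d["img"][:,:,::-1])
E
```

```text
4.6 [ 0.5417 -0.0313  0.0926] 0.013550440701877782 [ 0.1960744   0.57690024 -0.07441847]
total [-1.0e-04  1.0e-04 -1.3e-01] [0.05 0.05 0.02]
[np.float64(-0.0), np.float64(0.0), np.float64(-0.026), np.float64(0.01), np.float64(0.01), np.float64(0.0), 0.0, np.float64(-0.0), np.float64(0.0), np.float64(-0.026), np.float64(0.01), np.float64(0.01), np.float64(0.0), 0.0, np.float64(-0.0), np.float64(0.0), np.float64(-0.026), np.float64(0.01), np.float64(0.01), np.float64(0.0), 0.0, np.float64(-0.0), np.float64(0.0), np.float64(-0.026), np.float64(0.01), np.float64(0.01), np.float64(0.0), 0.0, np.float64(-0.0), np.float64(0.0), np.float64(-0.026), np.float64(0.01), np.float64(0.01), np.float64(0.0), 0.0]
```

carry_out(
  plan=[0, 0, -0.015, 0, 0, 0, 0, 0, 0, -0.02, 0, 0, 0, 0, 0, 0, -0.025, 0, 0, 0, 0, 0, 0, -0.025, 0, 0, 0, 0, 0, 0, -0.025, 0, 0, 0, 0, 0, 0, -0.025, 0, 0, 0, 0, 0, 0, -0.01, 0, 0, 0, 0, 0, 0, 0, 0, 0, 0, 0],
)

```text
t: 5.45
eef_pos: [0.5403, -0.0311, 0.2416]
tcp_rot: [-0.001, 0.622, 0.783, -0.001]
contact_force: [0.1, -0.2, -0.7]
opening: 0.0131
```

```bash
python3 - <<'E'
from h import *
s=bot.state();print(s["t"],np.round(s["eef_pos"],4),s["opening"],s["contact_force"],s["q"])
for c in("wrist","scene","top"):
    d=bot.capture(c)
    for n in("gap_mouth",):
        print(c,n,[(np.round(r["position"],3).tolist(),round(r["p"],2)) for r in bot.spot_point(c,n)[:3]])
    if c=="scene": print(s["t"]); cv2.imwrite("pics/s2.png",cv2.resize(d["img"][150:300,150:380,::-1],None,fx=3,fy=3,interpolation=2))
    if c=="top": continue
    P,u,v=world(d,np.ones((420,560),bool))
    k=(np.hypot(*(P[:,:2]-(.617,-.226)).T)<.06)&(P[:,2]>.06)&(P[:,2]<.11)
    if k.sum()>9: print(c,k.sum(),cv2.minAreaRect(P[k,:2].astype(np.float32)*1000),P[k].max(0))
    b=(np.hypot(*(P[:,:2]-(.617,-.226)).T)<.085)&(P[:,2]>.008)&(P[:,2]<.11)
    if b.sum()>9: print(c,"base",b.sum(),cv2.minAreaRect(P[b,:2].astype(np.float32)*1000))
E
```

```text
5.45 [ 0.5403 -0.0311  0.2416] 0.01313893823157115 [ 0.06473636 -0.15615737 -0.69409815] [-5.71563148e-02  3.00388258e-01  1.05945576e-01  1.37853853e+00
 -5.35669896e-04  1.28464580e+00]
wrist gap_mouth [([0.618, -0.225, 0.086], 0.86)]
wrist 428 ((603.5130615234375, -232.31788635253906), (43.718624114990234, 16.464078903198242), 79.50709533691406) [ 0.61282249 -0.20960512  0.09464561]
wrist base 1486 ((613.8342895507812, -224.91522216796875), (148.0330810546875, 42.29022216796875), 62.37076187133789)
scene gap_mouth [([0.62, -0.227, 0.089], 0.77)]
5.45
scene 317 ((616.2427978515625, -234.845947265625), (81.40428161621094, 43.43794631958008), 80.10317993164062) [ 0.63979004 -0.19413314  0.09670419]
scene base 1960 ((638.6000366210938, -234.85296630859375), (134.99391174316406, 123.21489715576172), 77.13671875)
top gap_mouth [([0.616, -0.23, 0.089], 0.73)]
```

```bash
python3 - <<'E'
from h import *
rows(np.array([.617,-.2265,.242]),np.radians(77.5),10,0)
E
```

```text
total [-0.208   0.0313 -0.0027] [ -0.25  -0.23 -64.38]
[np.float64(-0.0208), np.float64(0.0031), np.float64(-0.0003), np.float64(-0.02), np.float64(-0.02), np.float64(-6.44), 0, np.float64(-0.021), np.float64(0.0008), np.float64(-0.0003), np.float64(-0.02), np.float64(-0.02), np.float64(-6.44), 0, np.float64(-0.021), np.float64(-0.0016), np.float64(-0.0003), np.float64(-0.02), np.float64(-0.02), np.float64(-6.44), 0, np.float64(-0.0207), np.float64(-0.0039), np.float64(-0.0002), np.float64(-0.02), np.float64(-0.02), np.float64(-6.44), 0, np.float64(-0.0201), np.float64(-0.0062), np.float64(-0.0002), np.float64(-0.02), np.float64(-0.02), np.float64(-6.44), 0, np.float64(-0.0193), np.float64(-0.0084), np.float64(-0.0002), np.float64(-0.02), np.float64(-0.02), np.float64(-6.44), 0, np.float64(-0.0182), np.float64(-0.0105), np.float64(-0.0002), np.float64(-0.02), np.float64(-0.02), np.float64(-6.44), 0, np.float64(-0.0169), np.float64(-0.0125), np.float64(-0.0002), np.float64(-0.02), np.float64(-0.02), np.float64(-6.44), 0, np.float64(-0.0154), np.float64(-0.0143), np.float64(-0.0002), np.float64(-0.02), np.float64(-0.02), np.float64(-6.44), 0, np.float64(-0.0137), np.float64(-0.016), np.float64(-0.0002), np.float64(-0.02), np.float64(-0.02), np.float64(-6.44), 0]
```

View pics/s2.png

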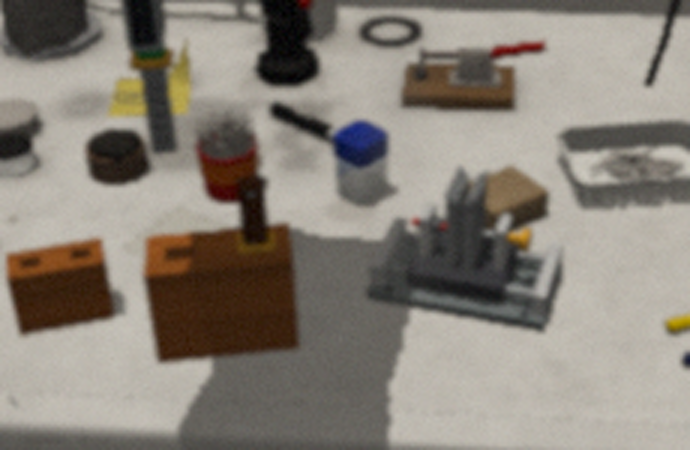

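The gauge is out: its blade hangs at (160,110), the slot is empty, and the scraper is still in place at (253,210). The plates stand at (465,200). I'm carrying it over to the stand.

carry_out(
  plan=[-0.021, 0.003, 0, 0, 0, -6.4, 0, -0.021, 0.001, 0, 0, 0, -6.4, 0, -0.021, -0.002, 0, 0, 0, -6.4, 0, -0.021, -0.004, 0, 0, 0, -6.4, 0, -0.02, -0.006, 0, 0, 0, -6.4, 0, -0.019, -0.008, 0, 0, 0, -6.4, 0, -0.018, -0.01, 0, 0, 0, -6.4, 0, -0.017, -0.012, 0, 0, 0, -6.4, 0],
)

```text
t: 6.55
eef_pos: [0.6034, -0.1889, 0.2337]
tcp_rot: [-0.007, 0.204, 0.979, -0.0]
contact_force: [0.7, 0.3, -0.0]
opening: 0.0133
```

```bash
python3 - <<'E'
from h import *
s=bot.state();print(s["t"],np.round(s["eef_pos"],4),s["opening"],s["contact_force"],s["q"])
rows(np.array([.617,-.2265,.22]),np.radians(77.5),4,0)
E
```

```text
6.55 [ 0.6034 -0.1889  0.2337] 0.013342560339434211 [ 0.69419283  0.28479576 -0.01889872] [-0.30234159  0.51739021  0.40810734  1.47462386 -0.00207398  0.1092387 ]
total [-0.0276 -0.029   0.0134] [ -0.13  -0.75 -11.08]
[np.float64(-0.0069), np.float64(-0.0072), np.float64(0.0034), np.float64(-0.03), np.float64(-0.19), np.float64(-2.77), 0, np.float64(-0.0065), np.float64(-0.0076), np.float64(0.0034), np.float64(-0.03), np.float64(-0.19), np.float64(-2.77), 0, np.float64(-0.0062), np.float64(-0.0079), np.float64(0.0034), np.float64(-0.03), np.float64(-0.19), np.float64(-2.77), 0, np.float64(-0.0058), np.float64(-0.0082), np.float64(0.0034), np.float64(-0.03), np.float64(-0.19), np.float64(-2.77), 0]
```

carry_out(
  plan=[-0.007, -0.007, 0, 0, -0.2, -3, 0, -0.007, -0.008, 0, 0, -0.2, -3, 0, -0.006, -0.008, 0, 0, -0.2, -3, 0, -0.006, -0.008, 0, 0, -0.2, -3, 0, 0, 0, 0, 0, 0, 0, 0],
)

```text
t: 7.05
eef_pos: [0.6179, -0.2306, 0.2281]
tcp_rot: [-0.003, 0.096, 0.995, -0.001]
contact_force: [-0.0, 0.6, -0.6]
opening: 0.0134
```

```bash
python3 - <<'E'
from h import *
s=bot.state();print(s["t"],np.round(s["eef_pos"],4),s["opening"],s["contact_force"],s["q"])
rows(np.array([.617,-.2265,.19]),np.radians(77.5),2,0)
for c in("wrist","scene","top"):
    d=bot.capture(c)
    for n in("gap_mouth","gauge_tip"):
        print(c,n,[(np.round(r["position"],3).tolist(),round(r["p"],2)) for r in bot.spot_point(c,n)[:2]])
    if c!="top": cv2.imwrite(f"pics/{c}3.png",d["img"][:,:,::-1] if c=="wrist" else cv2.resize(d["img"][150:270,230:390,::-1],None,fx=5,fy=5,interpolation=2))
    P,u,v=world(d,np.ones((420,560),bool))
    k=(np.hypot(*(P[:,:2]-(.617,-.226)).T)<.06)&(P[:,2]>.08)&(P[:,2]<.1)
    if k.sum()>9: print(c,k.sum(),cv2.minAreaRect(P[k,:2].astype(np.float32)*1000),P[k].max(0))
E
```

```text
7.05 [ 0.6179 -0.2306  0.2281] 0.013353905427203586 [-0.02553559  0.60214287 -0.58412821] [-0.35592879  0.57597724  0.49005576  1.49015538 -0.00248914 -0.16396964]
total [0.0015 0.0039 0.0381] [-0.1  -0.32  1.5 ]
[np.float64(0.0007), np.float64(0.0019), np.float64(0.0191), np.float64(-0.05), np.float64(-0.16), np.float64(0.75), 0, np.float64(0.0008), np.float64(0.0019), np.float64(0.0191), np.float64(-0.05), np.float64(-0.16), np.float64(0.75), 0]
wrist gap_mouth [([0.61, -0.228, 0.086], 0.82)]
wrist gauge_tip [([0.621, -0.23, 0.145], 0.74)]
wrist 945 ((617.1484375, -225.1280059814453), (23.893260955810547, 40.56154251098633), 77.9576644897461) [ 0.63897298 -0.20957221  0.09574315]
scene gap_mouth [([0.617, -0.226, 0.086], 0.87)]
scene gauge_tip [([0.619, -0.231, 0.147], 0.73)]
scene 145 ((617.0252685546875, -227.79457092285156), (23.121219635009766, 42.261592864990234), 77.96041107177734) [ 0.63862661 -0.21253423  0.09616023]
top gap_mouth []
top gauge_tip []
```

View pics/wrist3.png

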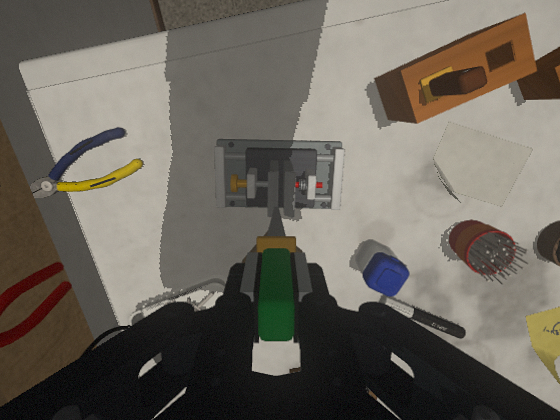

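View pics/scene3.png

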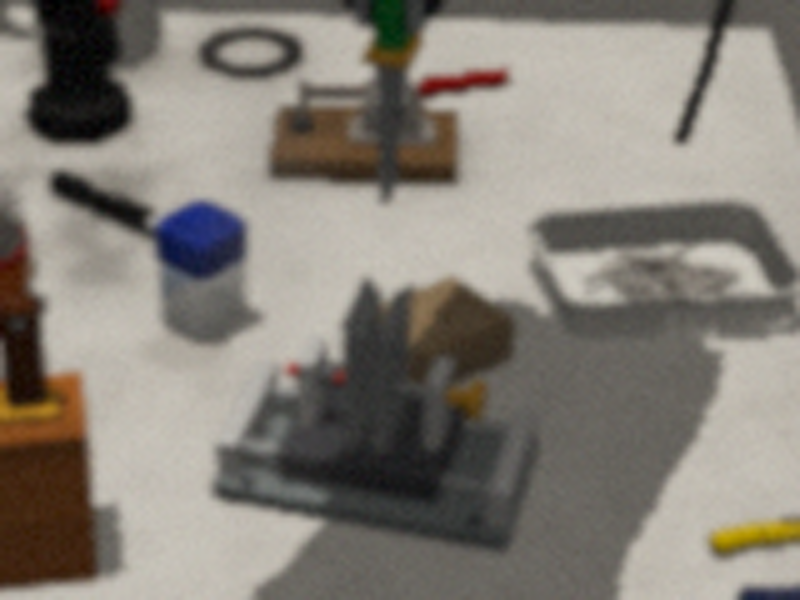

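carry_out(
  plan=[0.0015, 0.004, 0.015, 0, -0.2, 1, 0, 0, 0, 0.015, 0, 0, 0, 0, 0, 0, 0.008, 0, 0, 0, 0, 0, 0, 0, 0, 0, 0, 0],
)

```text
t: 7.9
eef_pos: [0.6175, -0.2248, 0.1911]
tcp_rot: [0.0, 0.105, 0.994, -0.001]
contact_force: [-1.0, -0.7, -0.4]
opening: 0.0134
```

```bash
python3 - <<'E'
from h import *
s=bot.state();print(s["t"],np.round(s["eef_pos"],4),s["opening"],s["contact_force"])
rows(np.array([.617,-.2265,.18]),np.radians(78),1,0)
E
```

```text
7.9 [ 0.6175 -0.2248  0.1911] 0.013371604157229376 [-0.99201103 -0.74292508 -0.37404387]
total [ 0.0002 -0.0018  0.0111] [-0.11  0.06 -0.06]
[np.float64(0.0002), np.float64(-0.0018), np.float64(0.0111), np.float64(-0.11), np.float64(0.06), np.float64(-0.06), 0]
```

carry_out(
  plan=[0, -0.002, 0.008, 0, 0, 0, 0, 0, 0, 0.006, 0, 0, 0, 0, 0, 0, 0.006, 0, 0, 0, 0, 0, 0, 0, 0, 0, 0, 0],
)

```text
t: 8.3
eef_pos: [0.6176, -0.2273, 0.1707]
tcp_rot: [0.001, 0.105, 0.994, -0.001]
contact_force: [-0.2, 0.5, -1.5]
opening: 0.0131
```

```bash
cat > st.py <<'E'
from h import *
s=bot.state();print(s["t"],np.round(s["eef_pos"],4),round(s["opening"],4),np.round(s["contact_force"],2),np.round(s["ft_torque"],2))
rows(np.array([.617,-.2265,.16]),np.radians(78),1,0)
E
python3 st.py
```

```text
8.3 [ 0.6176 -0.2273  0.1707] 0.0131 [-0.24  0.46 -1.47] [ 0.02  0.01 -0.08]
total [0.0007 0.0007 0.0107] [-0.12  0.13 -0.07]
[np.float64(0.0007), np.float64(0.0007), np.float64(0.0107), np.float64(-0.12), np.float64(0.13), np.float64(-0.07), 0]
```

carry_out(
  plan=[0, 0, 0.004, 0, 0, 0, 0, 0, 0, 0.004, 0, 0, 0, 0, 0, 0, 0.004, 0, 0, 0, 0, 0, 0, 0, 0, 0, 0, 0],
)

```text
t: 8.7
eef_pos: [0.6178, -0.2273, 0.158]
tcp_rot: [0.001, 0.105, 0.994, -0.001]
contact_force: [-0.5, 0.7, -0.5]
opening: 0.0136
```

```bash
python3 st.py
```

```text
8.7 [ 0.6178 -0.2273  0.158 ] 0.0136 [-0.46  0.74 -0.53] [ 0.04 -0.04  0.01]
total [ 0.0009  0.0006 -0.002 ] [-0.12  0.16 -0.07]
[np.float64(0.0009), np.float64(0.0006), np.float64(-0.002), np.float64(-0.12), np.float64(0.16), np.float64(-0.07), 0]
```

Tip is about 10 mm below the mouth, with no force yet.

carry_out(
  plan=[0, 0, 0.003, 0, 0, 0, 0, 0, 0, 0.003, 0, 0, 0, 0, 0, 0, 0, 0, 0, 0, 0],
)

```text
t: 9.0
eef_pos: [0.6179, -0.2273, 0.1516]
tcp_rot: [0.001, 0.105, 0.994, -0.001]
contact_force: [0.4, -0.1, -1.5]
opening: 0.0133
```

carry_out(
  plan=[0, 0, 0.003, 0, 0, 0, 0, 0, 0, 0.002, 0, 0, 0, 0, 0, 0, 0, 0, 0, 0, 0],
)

```text
t: 9.3
eef_pos: [0.6181, -0.2274, 0.1466]
tcp_rot: [0.002, 0.105, 0.994, -0.001]
contact_force: [-0.4, -0.7, -0.0]
opening: 0.0133
```

carry_out(
  plan=[0, 0, 0.002, 0, 0, 0, 0, 0, 0, 0.002, 0, 0, 0, 0, 0, 0, 0, 0, 0, 0, 0],
)

```text
t: 9.6
eef_pos: [0.6188, -0.2277, 0.1441]
tcp_rot: [0.003, 0.105, 0.994, -0.002]
contact_force: [0.0, 0.5, -4.9]
opening: 0.0135
```

carry_out(
  plan=[0, 0, 0.002, 0, 0, 0, 0, 0, 0, 0.002, 0, 0, 0, 0, 0, 0, 0, 0, 0, 0, 0],
)

```text
t: 9.9
eef_pos: [0.6195, -0.228, 0.1416]
tcp_rot: [0.004, 0.105, 0.994, -0.002]
contact_force: [-0.1, 0.4, -5.1]
opening: 0.0133
```

```bash
python3 st.py; python3 - <<'E'
from h import *
for c in("wrist","scene"):
    d=bot.capture(c)
    for n in("gap_mouth","gauge_tip","gauge"):
        print(c,n,[(np.round(r["position"],3).tolist(),round(r["p"],2)) for r in bot.spot_point(c,n)[:2]])
    cv2.imwrite(f"pics/{c}4.png",cv2.resize(d["img"][110:270,170:390,::-1] if c=="wrist" else d["img"][150:270,230:390,::-1],None,fx=3.6 if c=="wrist" else 5,fy=3.6 if c=="wrist" else 5,interpolation=2))
E
```

```text
9.9 [ 0.6195 -0.228   0.1416] 0.0133 [-0.15  0.38 -5.07] [ 0.14  0.28 -0.01]
total [ 0.0026  0.0009 -0.0184] [-0.18  0.53 -0.07]
[np.float64(0.0026), np.float64(0.0009), np.float64(-0.0184), np.float64(-0.18), np.float64(0.53), np.float64(-0.07), 0]
wrist gap_mouth [([0.614, -0.229, 0.085], 0.74), ([0.619, -0.227, -0.002], 0.57)]
wrist gauge_tip [([0.625, -0.223, 0.06], 0.69), ([0.734, -0.02, -0.0], 0.21)]
wrist gauge [([0.616, -0.225, -0.003], 0.66), ([0.616, -0.227, -0.004], 0.32)]
scene gap_mouth [([0.618, -0.228, 0.09], 0.93), ([0.618, -0.228, -0.002], 0.63)]
scene gauge_tip [([0.622, -0.227, 0.06], 0.63)]
scene gauge [([0.62, -0.232, 0.127], 0.63)]
```

View pics/wrist4.png

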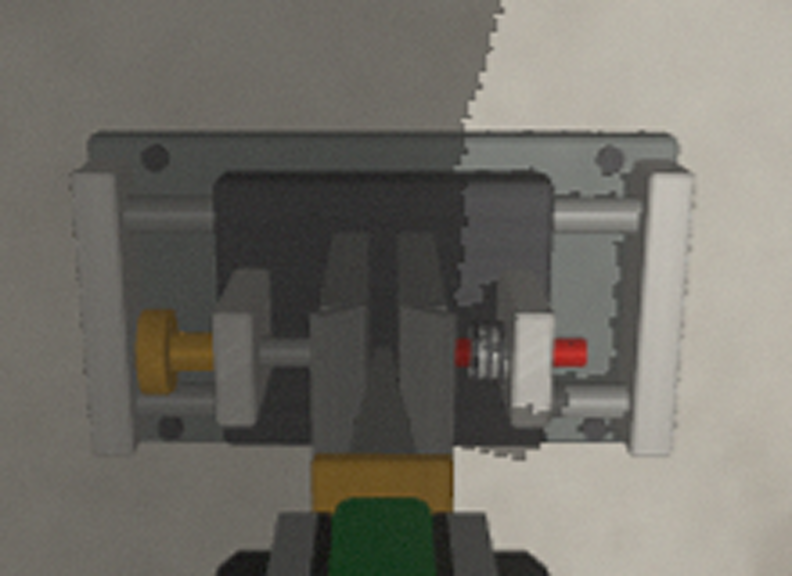

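View pics/scene4.png

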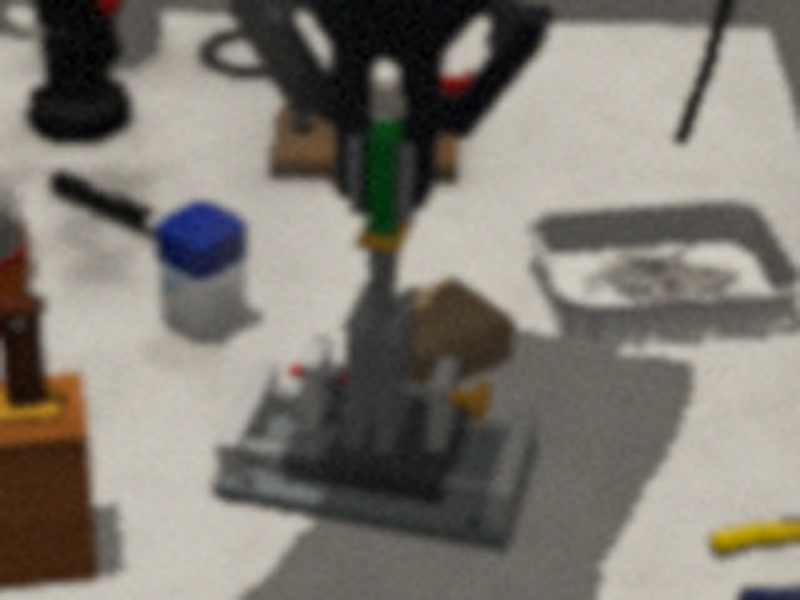

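carry_out(
  plan=[0.001, 0, 0.003, 0, 0.3, 0, 0, 0, 0, 0.003, 0, 0, 0, 0],
)

```text
t: 10.5
eef_pos: [0.62, -0.2283, 0.1375]
tcp_rot: [0.004, 0.105, 0.994, -0.002]
contact_force: [-1.8, 0.7, 12.4]
opening: 0.0134
```

```bash
python3 st.py
```

```text
10.5 [ 0.62   -0.2283  0.1375] 0.0134 [-1.84  0.69 12.37] [0.16 0.57 0.  ]
total [ 0.0031  0.001  -0.0225] [-0.21  0.45 -0.07]
[np.float64(0.0031), np.float64(0.001), np.float64(-0.0225), np.float64(-0.21), np.float64(0.45), np.float64(-0.07), 0]
```

```bash
python3 - <<'E'
from h import *
d=bot.capture("wrist");a=cv2.resize(d["img"][110:270,170:390,::-1],None,fx=3.6,fy=3.6,interpolation=2)
cv2.imwrite("pics/wrist5.png",a)
for f in("pics/wrist4.png","pics/wrist5.png"):
    h=cv2.cvtColor(cv2.imread(f),cv2.COLOR_BGR2HSV);m=((h[:,:,0]<8)|(h[:,:,0]>172))&(h[:,:,1]>140)&(h[:,:,2]>60);m[:,:440]=0
    n,_,s,_=cv2.connectedComponentsWithStats(m.astype(np.uint8));print(f,s[1:][s[1:,4]>60].tolist())
for _ in range(3):
    s=bot.state();bot.capture("wrist");print(s["t"],np.round(s["eef_pos"],4),np.round(s["contact_force"],2),round(s["opening"],4))
E
```

```text
pics/wrist4.png [[456, 339, 14, 28, 345], [554, 340, 32, 26, 802]]
pics/wrist5.png [[459, 342, 11, 29, 277], [556, 343, 35, 28, 900]]
10.55 [ 0.62   -0.2283  0.1372] [-0.94  0.26 10.12] 0.013
10.6 [ 0.6199 -0.2283  0.1372] [-0.33 -0.83  6.87] 0.0135
10.65 [ 0.6199 -0.2283  0.1372] [-0.86 -0.24  6.51] 0.0134
```

View pics/wrist5.png

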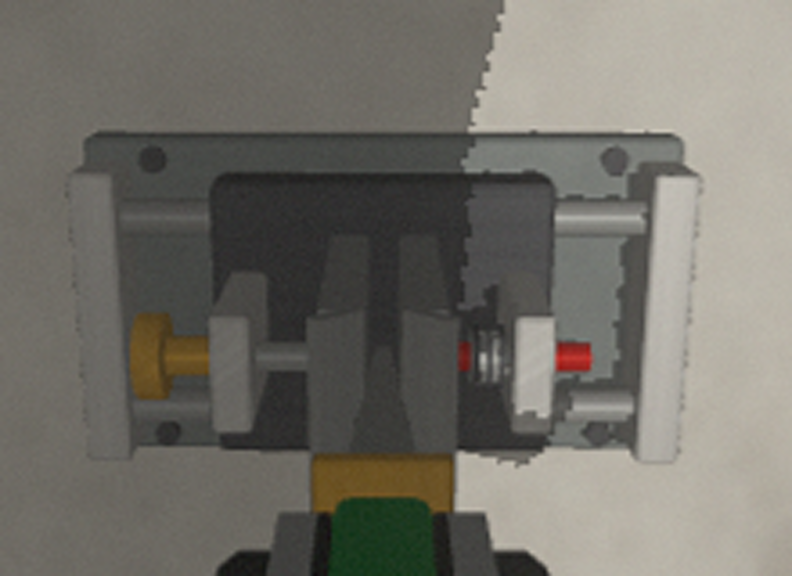

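The rod moved out about 0.6 mm between the two views, as the depth change predicts. The push is holding steady at about 6.5 N, so I'm handing in.

```bash
python3 -c "
from h import *
print(bot.hand_in()); s=bot.state(); print(s['t'],s['eef_pos'],s['contact_force'],s['opening'])"
```

```text
the job is handed in; nothing more can be done
None
the job is handed in; nothing more can be done
```

I pulled the gauge straight up out of the larger holder and slid its blade down between the plates of the gap stand. I handed the job in with the gripper still holding it there. The hand-in gave no verdict.

**Last checks before hand-in:**
- **Depth:** the tip is about 30 mm below the gap mouth. It is roughly 3 mm off the middle along x (limit 13 mm).
- **Alignment:** the gauge is upright to within about 0.5° by tool pose. It is square to about 1°, going by a plate angle measured from depth.
- **Drag on the plates:** resistance began at a tip depth of about 22 mm. The push peaked at 12 N and settled at a steady 6.5 N.
- **Sprung plate:** it is open about 1.2 mm, worked out from the 8 mm travelled after first resistance. Over the last push the red rod moved out about 0.6 mm in the wrist picture, which matches the depth change.
- **Grip:** the fingers stayed at 13.4 mm on the 14 mm handle throughout, so I saw no sign of slipping.
- **Other things:** the scraper was still in its slot in the last picture that showed it. I saw nothing else disturbed, though I did not measure each bystander.

**One disagreement:** between pushes, rows with no motion read about -5 N in z, the opposite sign to a downward push. I took this as the arm relaxing against the wedged blade. The last row ended on a push, so the final reading was upward, as expected.

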